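# Set the blue valve of the water filter half open

## Task

Set the blue-handled valve on the water filter's valve block half open: its handle halfway (45 degrees) between shut, across its pipe, and fully open, along its pipe. Leave the red and green valves as they are, and let go of the handle.

Things in the scene. Friction and masses are not known exactly. Their poses are not given: they have to be found in the camera images.
- blue_handle (a joint): Opening of the blue-handled valve, rad: 0 shut (bar across its pipe), 0.785 half open, 1.571 fully open (bar along its pipe). Grows anticlockwise from above, about a vertical axis; stops at both ends. Stiff (0.12 N m), stays where it is left. Starts 0 to 20 degrees open. Black dots on the index plate under the bar mark shut, half and fully open for the bar's white-dot end.
- blue_grip (a point): Grip point on the blue handle, on its axis, 83 mm above the worktop. The handle is a plastic bar centred there: 58 mm long, 12 mm thick, flat sides, 26 mm high (68 to 94 mm above the worktop); below it a 12 mm stem and a fixed 74 mm disc (index plate), top at 52 mm. The point turns with the bar: x along it to the white-dot end, y across it (pinch along y), z up.
- red_handle (a joint): Opening of the red-handled valve, rad, made like the blue one; starts shut (near 0). The blue, red and green valves stand in a row 90 mm apart, in any order, on a block 280 mm wide, fixed to the worktop at a varying place and yaw (up to 15 degrees). Behind them lie a brass pipe and a white filter cartridge, up to 75 mm high.
- green_handle (a joint): Opening of the green-handled valve, rad, made like the blue one; starts fully open (near 1.571), its white-dot end pointing to the hose barb on the robot's side of the valve. A wall cabinet hangs over the back of the worktop from x = 0.58 m on (its knob, near y = -0.26 m, from 0.55), underside about 0.48 m up: keep the wrist in front of it on the way, too.

How it is judged:
By the outcome, as a careful person would: the job done as asked, in the order asked, and still so for the second after the job is handed in, with the robot touching nothing.
It also fails if it takes over 29 s, if anything falls off the work surface, if the arm or the gripper's body presses on something with over 40 N, if the wrist force passes 120 N, or if a joint passes its speed limit or range.

## Robot

A 7-joint arm with a two-finger parallel gripper is mounted at the origin on a cart in front of the work surface, level with it; the furniture and walls round the work are solid. World frame = base frame: x ahead of the robot, y to its left, z up, the work surface at z = 0. Lengths are in mm, angles in rad, forces in N, time in s.
With the tool pointing down it reaches from about 400 to 875 mm from the base axis. Payload 4.4 kg.
Tool frame: the origin (TCP) lies at the centre of the arm's flange, where the gripper is bolted on; the fingertips stand 173 mm ahead of it and the grasp point (between the pads) lies 155 mm ahead of it; z points along the fingers, y is the direction in which the jaws open and shut (so a half turn about z gives the same grasp; the last joint's range is limited). The gripper opens to 85 mm and grips with 20 to 120 N. Pads are 22 mm wide; open, the fingers measure 114 mm over their backs; the gripper's body (76 mm by 85 mm) begins 54 mm behind the grasp point. The pads swing forward as they close: fully open they stand 13 mm farther back than shut.
Start: joints at [-1.406, 0.628, 0.038, 1.517, -0.027, 0.996, -0.02], TCP at [148.672, 632.781, 404.713] pointing down, gripper open.
Joint ranges: [-3.06, 3.06], [-0.37, 2.12], [-1.25, 1.32], [0.18, 2.47], [-1.1, 4.24], [0.23, 1.98], [-2.94, 2.94]. Speed limits (rad/s): [2.57, 2.57, 3.14, 3.14, 3.14, 3.14, 3.14].

## Interface

Orientations are given as [roll, pitch, yaw] about the fixed x, y, z axes, in that order (R = Rz(yaw) Ry(pitch) Rx(roll)).
In Python, from cell import * gives the robot as it stands. The module is installed in compiled form; this text tells all that it offers.
- The arm moves only by the shell command python3 -m jog 'ROWS'. ROWS is JSON, one flat list of numbers, 5 for each row, row after row: the shift along the tool's x, y, z in mm, then the turn about the tool's z in degrees, then the finger opening in mm, from 0 to 85.4. A call has 1 to 20 rows; each row is the pose to reach, as a shift and turn from the pose commanded when the call began, along the tool's axes at that moment; what a row does not reach only later rows make up. A row lasts 1/12 s, in which the tool goes at most 41.7 mm and 7.16 degrees, less where a joint would pass 70% of its speed; a pose out of reach is approached as far as the arm can. A call with a gripper value outside its range is refused whole. The fingers move at their own pace and stop on an object; the grip force is fixed at half the most. Time passes only in rows, so rows that repeat a pose let the fingers close. It gives the time, the measured TCP pose, the force and the opening at its end, in the units of the state.
- read_state(): the state, without advancing time (a new reading comes with each control period).
- get_image(name): name is "scene" or "top" or "wrist"; returns (picture, depth): 384x512x3 uint8, blue, green, red; 384x512 float32, mm along the optical axis (not along the pixel's ray), 0 where there is no reading.
- camera_params(name): a dict with "K" (3x3 intrinsics, pixels), "T" (4x4, takes a point from camera to world coordinates). Camera axes: x right, y up, looking along -z (the intrinsics and any distortion apply to the point x, -y, -z); pixel columns grow to the right and rows downward; lengths in mm; the calibration is good to about 2 mm. A picture is of the moment at which its call begins: read the wrist's pose just before it. camera_params takes no time and is no camera call; for the wrist camera it gives the pose at the moment of the call.
- finish_job(): hands the job in, once; it reports no verdict.
The state is a dict: "clock": time; "qpos": joint angles; "qd": joint speeds; "tau": joint torques, N m; "eef_pos": TCP position; "tool_rot": TCP orientation; "force": force on the tool from outside, world axes, zero at the start; "torque": the same for the moment, N m; "width": finger opening in mm.
Only numpy, scipy, OpenCV 4.12 (cv2) and the standard library are available. Lean on these libraries where they do the work, as an engineer would, in place of code of your own. Each camera call takes 0.05 s, during which the arm holds its last target.

## Working session

There is one attempt and no reset: what is moved stays moved. The work goes in short steps, Python scripts to look and compute and a shell command to move; the robot and the scene stay as the last step left them, time stands still between calls to the robot, and variables do not carry over. Pictures are saved under pics/ and viewed, and the job is handed in when it is done.

```bash
mkdir -p pics; python3 - <<'E'
from cell import *
import cv2
s=read_state();print(s['clock'],s['eef_pos'],s['tool_rot'],s['width'])
for n in ("scene","top"):
    im,d=get_image(n);cv2.imwrite(f'pics/{n}0.png',im)
    import numpy as np
    np.save(f'pics/{n}0.npy',d)
    p=camera_params(n);print(n,p)
E
```

```text
0.0 [148.59382965 632.48643071 403.79646523] [-3.13972898e+00  4.36486155e-05  2.91078284e+00] 85.82343854153451
scene {'K': array([[447.9839496 ,   0.        , 248.97196858],
       [  0.        , 447.9839496 , 195.32260239],
       [  0.        ,   0.        ,   1.        ]]), 'T': array([[ 8.07689498e-01,  3.19643018e-01, -4.95445270e-01,
         4.29019249e+01],
       [-5.89401941e-01,  4.15500480e-01, -6.92794849e-01,
        -5.38232688e+02],
       [-1.55892891e-02,  8.51579528e-01,  5.23993590e-01,
         5.67122656e+02],
       [ 0.00000000e+00,  0.00000000e+00,  0.00000000e+00,
         1.00000000e+00]])}
top {'K': array([[465.66239105,   0.        , 262.11638298],
       [  0.        , 465.66239105, 193.95285415],
       [  0.        ,   0.        ,   1.        ]]), 'T': array([[-1.32083129e-02,  9.92586155e-01, -1.20823284e-01,
         3.56767791e+02],
       [-9.99469520e-01, -9.50825104e-03,  3.11491934e-02,
         5.60257658e+01],
       [ 2.97694400e-02,  1.21170618e-01,  9.92185195e-01,
         1.03134499e+03],
       [ 0.00000000e+00,  0.00000000e+00,  0.00000000e+00,
         1.00000000e+00]])}
```

View pics/scene0.png

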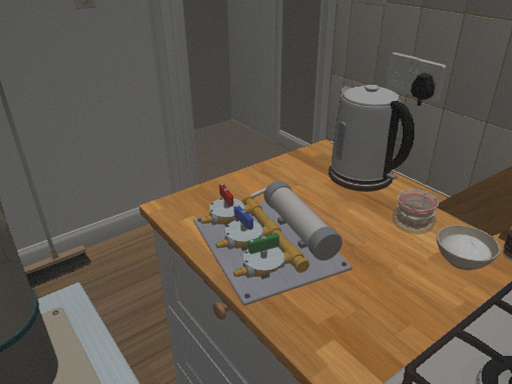

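View pics/top0.png

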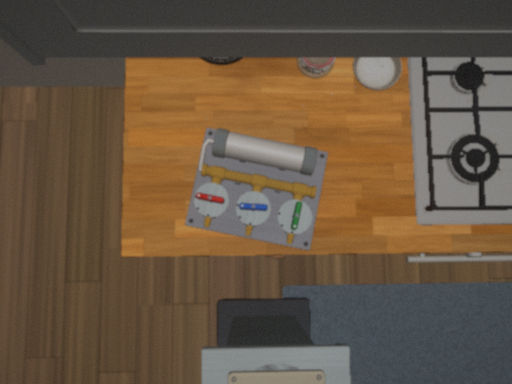

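```bash
python3 - <<'E'
import cv2
im=cv2.imread('pics/top0.png')[170:255,180:330]
cv2.imwrite('pics/crop0.png',cv2.resize(im,None,fx=5,fy=5,interpolation=cv2.INTER_CUBIC))
E
```

```text
(no output)
```

View pics/crop0.png

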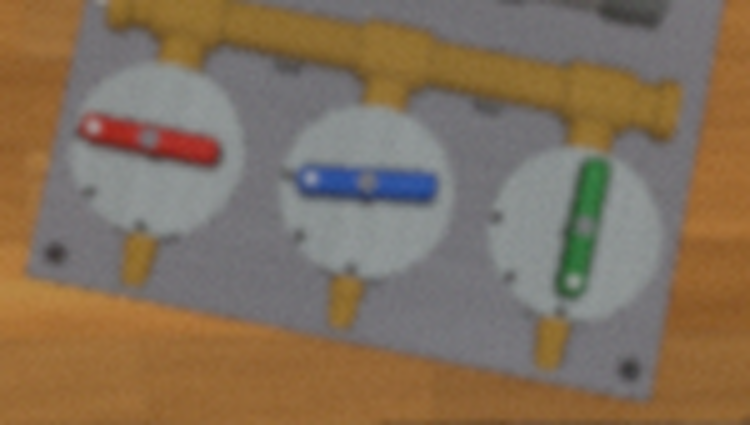

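```bash
cat > h.py <<'E'
import numpy as np
from cell import camera_params
def ray(p,u,v,z):
    K,T=p['K'],p['T']
    d=np.array([(u-K[0,2])/K[0,0],-(v-K[1,2])/K[1,1],-1.]);d=T[:3,:3]@d
    return T[:3,3]+d*(z-T[2,3])/d[2]
def dep(p,u,v,D):
    K,T=p['K'],p['T']
    d=np.array([(u-K[0,2])/K[0,0],-(v-K[1,2])/K[1,1],-1.])
    return T[:3,3]+T[:3,:3]@d*D
E
python3 - <<'E'
from h import *
p=camera_params('top');d=np.load('pics/top0.npy')
f=lambda x,y:(180+(x+.5)/5-.5,170+(y+.5)/5-.5)
P={}
for n,x,y,z in [('red',148,138,94),('rw',94,127,94),('blue',367,182,94),('bw',310,178,94),('be',437,187,94),('bs',298,178,94),('green',584,226,94),('gw',572,282,94),('d0',287,174,52),('d45',299,237,52),('d90',349,268,52),('platecentre',367,191,52)]:
    u,v=f(x,y);P[n]=ray(p,u,v,z);print(n,P[n].round(1),dep(p,u,v,d[int(round(v)),int(round(u))]).round(1))
a=lambda q,r:np.degrees(np.arctan2(*(P[q]-P[r])[[1,0]]))
print('row',a('red','green'),np.linalg.norm(P['red']-P['green']),'blue',a('bw','be'),'red',a('rw','red'),'green',a('gw','green'))
for k in('d0','d45','d90'):print(k,a(k,'blue'),np.linalg.norm((P[k]-P['blue'])[:2]))
E
```

```text
red [465.3 133.6  94. ] [465.  133.4  97.1]
rw [470.  155.4  94. ] [470.  155.4  94.3]
blue [446.6  45.4  94. ] [446.5  45.4  94.6]
bw [448.4  68.4  94. ] [ 356.8   56.  1031.3]
be [444.2  17.1  94. ] [444.4  17.   92.7]
bs [448.5  73.2  94. ] [453.1  74.1  47. ]
green [427.8 -42.2  94. ] [427.8 -42.3  93.3]
gw [405.2 -36.8  94. ] [405.1 -36.6  96.5]
d0 [454.3  78.6  52. ] [454.3  78.6  52.1]
d45 [427.6  73.7  52. ] [427.7  73.7  51.3]
d90 [414.4  52.8  52. ] [414.1  52.9  56.1]
platecentre [446.8  44.9  52. ] [442.9  45.4  94.2]
row 77.9456339562973 179.7901747383817 blue 85.33506651731959 red 77.84230214737251 green 166.65693533745684
d0 76.85528800804853 34.141045749936225
d45 123.68901818094443 34.10968531151005
d90 166.9216622734903 33.05905122704067
```

Top view: the blue bar is the middle one, centred at pixel (253,206), which is about (447, 45) mm. Its heading is 85.3°, against 77.9° for shut, so it's about 7° open. That puts the half-open heading at about 122.9°. I'll move above it and look again.

```bash
python3 -m jog '[-100,-120,0,20,60,-210,-250,10,45,60,-424,-503,30,81,60,-424,-503,30,81,60,-424,-503,30,81,60,-424,-503,30,81,60,-424,-503,30,81,60,-424,-503,30,81,60,-424,-503,30,81,60,-424,-503,30,81,60,-424,-503,30,81,60,-424,-503,30,81,60,-424,-503,30,81,60,-424,-503,30,81,60,-424,-503,30,81,60,-424,-503,30,81,60,-424,-503,30,81,60,-424,-503,30,81,60,-424,-503,30,81,60,-424,-503,30,81,60]'
python3 - <<'E'
from h import *
from cell import *
import cv2
s=read_state();print(s['clock'],s['eef_pos'],np.degrees(s['tool_rot']),s['width'],s['qpos'],s['force'])
p=camera_params('wrist');im,d=get_image('wrist');cv2.imwrite('pics/w1.png',im);np.save('pics/w1.npy',d)
np.savez('pics/w1p.npz',**p)
print(p)
E
```

```text
clock: 1.77
eef_pos: [445.8, 47.4, 374.5]
tool_rot: [-3.14, -0.001, 1.499]
force: [0.3, -0.2, 1.2]
width: 60.1
1.7667 [445.78050882  47.44240903 374.48166162] [-1.79932420e+02 -3.08371745e-02  8.59111336e+01] 60.10195531248266 [-0.4858489   0.4220794   0.4377589   2.09865638 -0.28193304  0.67732946
  0.06850475] [ 0.2595443  -0.15077916  1.18344072]
{'K': array([[282.92582593,   0.        , 256.14761181],
       [  0.        , 282.92582593, 188.50087977],
       [  0.        ,   0.        ,   1.        ]]), 'T': array([[ 9.97436662e-01,  6.83942096e-02,  2.10318142e-02,
         4.50412907e+02],
       [-7.15534766e-02,  9.55219424e-01,  2.87116618e-01,
         1.21399848e+02],
       [-4.52883296e-04, -2.87885541e-01,  9.57664717e-01,
         3.43650625e+02],
       [ 0.00000000e+00,  0.00000000e+00,  0.00000000e+00,
         1.00000000e+00]])}
```

View pics/w1.png

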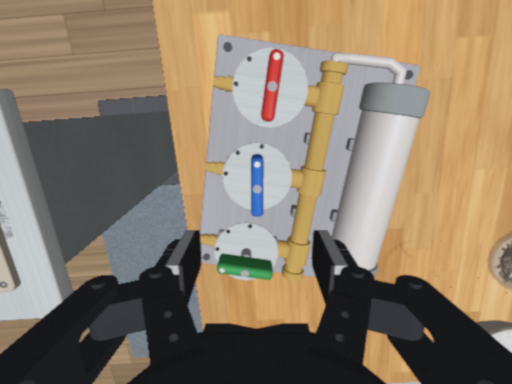

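```bash
python3 - <<'E'
import cv2
im=cv2.imread('pics/w1.png')[40:285,200:330]
cv2.imwrite('pics/w1c.png',cv2.resize(im[90:190],None,fx=6,fy=6,interpolation=cv2.INTER_CUBIC))
E
```

```text
(no output)
```

View pics/w1c.png

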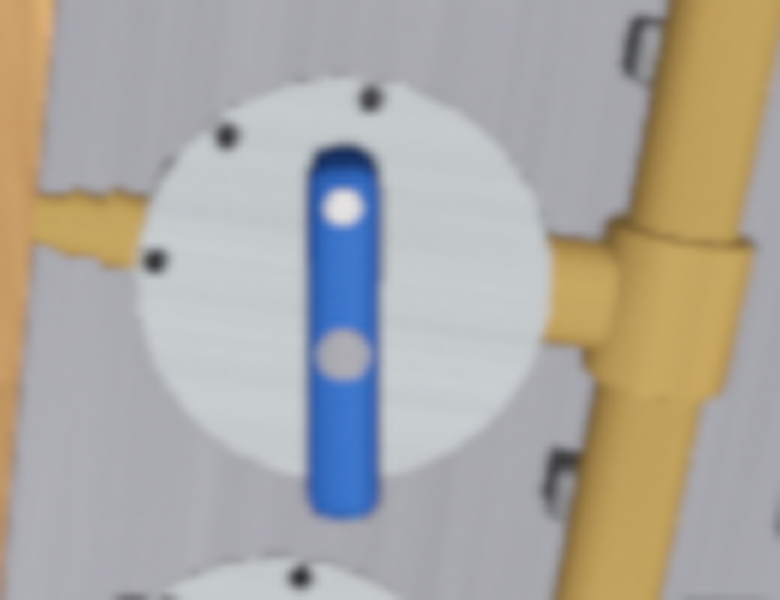

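```bash
cat > m.py <<'E'
from h import *
import sys
def meas(p,ox,oy,s,pts):
    P={n:ray(p,ox+(x+.5)/s-.5,oy+(y+.5)/s-.5,z) for n,x,y,z in pts}
    for n in P:print(n,P[n].round(1))
    d=[P[k][:2] for k in('d0','d45','d90')]
    A=np.array([[*(d[1]-d[0])],[*(d[2]-d[1])]])*2
    b=np.array([d[1]@d[1]-d[0]@d[0],d[2]@d[2]-d[1]@d[1]])
    c=np.linalg.solve(A,b);print('dot circle centre',c,np.linalg.norm(d[0]-c), 'mid d0,d90..')
    an=lambda v:np.degrees(np.arctan2(v[1],v[0]))
    print('bar',an(P['w']-P['c']),'len',np.linalg.norm(P['w']-P['c']),'dots from cap',[an(q-P['c'][:2]).round(1) for q in d],[an(q-c).round(1) for q in d])
E
python3 - <<'E'
from m import *
p=dict(np.load('pics/w1p.npz'))
meas(p,200,130,6,[('w',343,207,94),('c',343,355,94),('d0',371,98,52),('d45',227,136,52),('d90',154,261,52)])
E
```

```text
w [447.1  69.4  94. ]
c [445.5  46.3  94. ]
d0 [452.7  79.2  52. ]
d45 [427.4  74.5  52. ]
d90 [412.6  53.3  52. ]
dot circle centre [445.9577995   45.68896254] 34.22839671536791 mid d0,d90..
bar 85.93190023477392 len 23.13846119995251 dots from cap [np.float64(77.6), np.float64(122.6), np.float64(167.9)] [np.float64(78.6), np.float64(122.7), np.float64(167.1)]
```

```bash
python3 -m jog '[-1,0,30,0,42,-1.5,0,60,0,42,-1.5,0,90,0,42,-1.5,0,115,0,42,-1.5,0,128,0,42,-1.5,0,135,0,42,-1.5,0,135,0,42,-1.5,0,135,0,42]'
python3 - <<'E'
from h import *
from cell import *
import cv2
s=read_state();print(s['clock'],s['eef_pos'],np.degrees(s['tool_rot']),s['width'],s['force'])
im,d=get_image('wrist');cv2.imwrite('pics/w2.png',im)
E
```

```text
clock: 2.48
eef_pos: [446.3, 45.3, 240.0]
tool_rot: [3.142, -0.0, 1.498]
force: [-0.3, -0.0, -0.3]
width: 42.1
2.4833 [446.28762684  45.29157276 239.98385051] [ 1.79994894e+02 -1.21298350e-02  8.58532044e+01] 42.104428133926966 [-0.32138089 -0.0038429  -0.29924343]
```

View pics/w2.png

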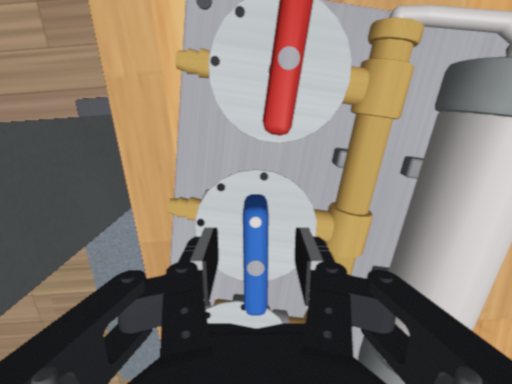

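The fingers straddle the blue bar evenly: pads at columns about 207 and 305, bar at 256, cap at (256,268). Next I'll close and turn.

```bash
python3 -m jog '[0,0,0,0,20,0,0,0,0,8,0,0,0,0,8,0,0,0,0,8,0,0,0,0,8,0,0,0,0,8]' && python3 -m jog '[0,0,0,-3,8,0,0,0,-7,8,0,0,0,-11,8,0,0,0,-15,8,0,0,0,-19,8,0,0,0,-23,8,0,0,0,-27,8,0,0,0,-31,8,0,0,0,-34,8,0,0,0,-36,8,0,0,0,-37,8,0,0,0,-37,8,0,0,0,-37,8]'
python3 - <<'E'
from h import *
from cell import *
import cv2
s=read_state();print(s['clock'],s['eef_pos'],np.degrees(s['tool_rot']),s['width'],s['force'],s['torque'])
im,d=get_image('wrist');cv2.imwrite('pics/w3.png',im)
E
```

```text
clock: 3.03
eef_pos: [446.0, 44.8, 240.7]
tool_rot: [3.141, -0.001, 1.498]
force: [-1.7, 0.3, 7.2]
width: 11.1
clock: 4.12
eef_pos: [446.3, 45.0, 240.7]
tool_rot: [3.14, -0.0, 2.143]
force: [-1.5, 1.8, 7.5]
width: 11.2
4.1167 [446.26042802  44.97567539 240.71512682] [ 1.79924913e+02 -3.95935032e-03  1.22809853e+02] 11.18036610745316 [-1.48244588  1.77666481  7.51319762] [0.29167286 0.32772366 0.01090083]
```

View pics/w3.png

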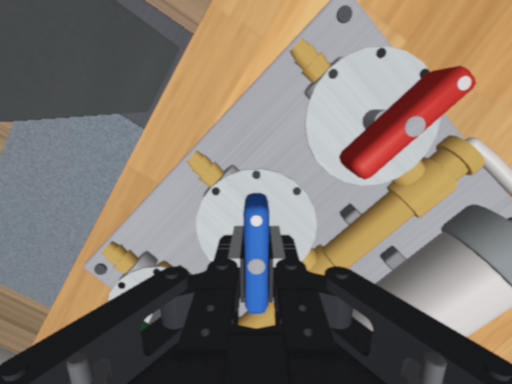

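The white end at (257,220) points at the half-open dot at (256,174), and the tool heading is 122.8°. I'll open just enough, lift straight up and measure again.

```bash
python3 -m jog '[0,0,0,0,20,0,0,0,0,35,0,0,0,0,40,0,0,0,0,40,0,0,0,0,40,0,0,-15,0,40,0,0,-45,0,40,0,0,-80,0,40,0,0,-110,0,40,0,0,-130,0,40,0,0,-135,0,40,0,0,-135,0,40,0,0,-135,0,40,0,0,-135,0,40]'
python3 - <<'E'
from h import *
from cell import *
import cv2
s=read_state();print(s['clock'],s['eef_pos'],np.degrees(s['tool_rot']),s['width'],s['force'],s['torque'])
p=camera_params('wrist');im,d=get_image('wrist');cv2.imwrite('pics/w4.png',im);np.savez('pics/w4p.npz',**p)
cv2.imwrite('pics/w4c.png',cv2.resize(im[130:230,195:325],None,fx=6,fy=6,interpolation=cv2.INTER_CUBIC))
E
```

```text
clock: 5.33
eef_pos: [445.7, 44.6, 373.5]
tool_rot: [-3.139, -0.001, 2.143]
force: [0.6, 0.0, 0.1]
width: 40.2
5.3333 [445.7150874   44.62437616 373.45596502] [-1.79859040e+02 -6.36127089e-02  1.22775192e+02] 40.24131904301143 [0.58905314 0.00433334 0.07310971] [-0.00928978 -0.05788423 -0.01662017]
```

View pics/w4.png

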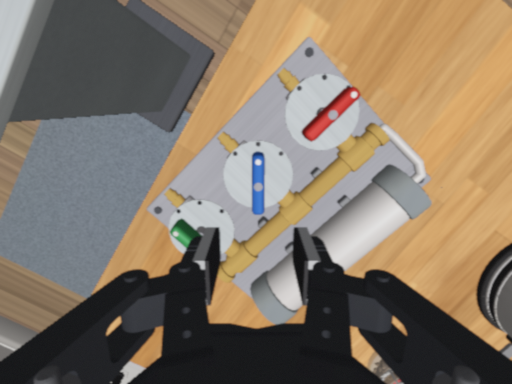

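View pics/w4c.png

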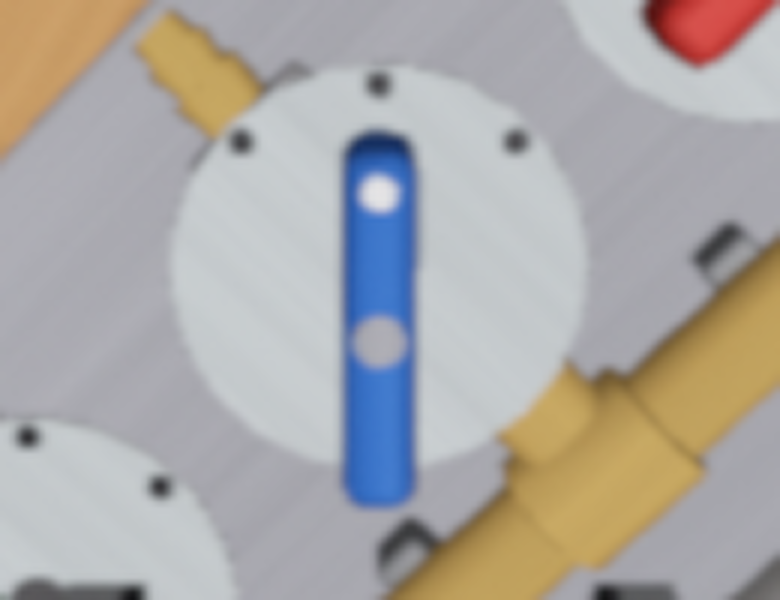

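```bash
python3 - <<'E'
from m import *
p=dict(np.load('pics/w4p.npz'))
meas(p,195,130,6,[('w',379,193,94),('c',379,341,94),('d0',516,141,52),('d45',378,85,52),('d90',241,141,52)])
from cell import *
import cv2
# red row angle
im,d=get_image('top');cv2.imwrite('pics/t5.png',cv2.resize(im[170:255,180:330],None,fx=5,fy=5,interpolation=cv2.INTER_CUBIC))
E
```

```text
w [433.1  65.7  94. ]
c [445.5  46.4  94. ]
d0 [452.6  79.1  52. ]
d45 [427.4  74.3  52. ]
d90 [412.8  53.4  52. ]
dot circle centre [445.90149196  45.79074017] 33.98858878893623 mid d0,d90..
bar 122.85888563480668 len 22.932352526058622 dots from cap [np.float64(77.7), np.float64(122.9), np.float64(167.9)] [np.float64(78.6), np.float64(122.9), np.float64(167.0)]
```

View pics/t5.png

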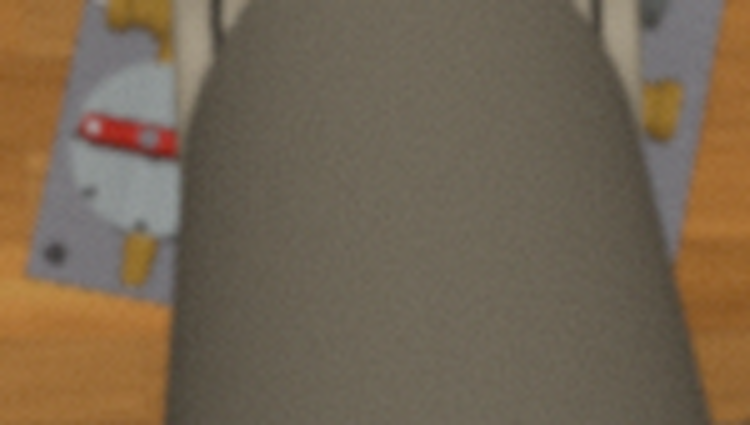

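```bash
python3 -c "
from cell import *
print(finish_job(),read_state()['clock'])"
```

```text
the job is handed in; nothing more can be done
the job is handed in; nothing more can be done
```

The blue valve is set half open. I gripped its handle, turned it 37° anticlockwise from about 7–8° open, let go, lifted clear and handed the job in.

- **Blue handle:** the last wrist picture puts the bar at a heading of 122.9°, matching the half-open dot at 122.9°. The shut and fully open dots are at about 78° and 167–168°.
- **Red and green handles:** neither shows any change. Red is still across its pipe in both the wrist and top views. Green still points at its hose barb, but I could only confirm that by eye, because the gripper partly hid it in the wrist view and the arm hid it from the top camera.
- **Limits:** the readings taken while gripping and turning showed no more than about 8 N at the wrist. The arm was about 135 mm above the gripping height with no contact force, and the clock was near 5.4 s when I handed in.

No check failed or disagreed.

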